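Seat two drives in the storage unit and latch their levers

ROBOT

A 6-joint arm with a two-finger parallel gripper is mounted at the origin on the work surface. World frame = base frame: x ahead of the robot, y to its left, z up, the work surface at z = 0. Lengths are in mm, angles in degrees, forces in N, time in s.
With the tool pointing down it reaches from about 300 to 850 mm from the base axis. Payload 4.2 kg.
Tool frame: the origin (TCP) lies at the very end of the fingers, on their centre line; the grasp point (between the pads) lies 19 mm behind it (hold_point_z is the z of the grasp point in the tool frame, in mm); z points along the fingers, y is the direction in which the jaws open and shut (so a half turn about z gives the same grasp; the last joint's range is limited). The gripper opens to 91 mm and grips with 3 to 60 N. Pads are 32 mm wide; open, the fingers measure 118 mm over their backs; the gripper's body (76 mm by 178 mm) begins 60 mm behind the grasp point.
Start: joints at [65.203, 18.312, 89.639, -0, 72.044, -1.146], TCP at [230.68, 526.716, 213.976] pointing down, gripper open.
Joint ranges: [-177.97, 177.97], [-48.28, 115.42], [12.27, 149.76], [-77.06, 257.06], [2.81, 150.46], [-146.56, 146.56]. Speed limits (degrees/s): [147.25, 147.25, 180, 180, 180, 180].

INTERFACE

Orientations are given as [roll, pitch, yaw] about the fixed x, y, z axes, in that order (R = Rz(yaw) Ry(pitch) Rx(roll)).
In Python, from workcell import state, grab_frame, job_done, hold_point_z gives the robot as it stands. The module is installed in compiled form; this text tells all that it offers.
- The arm moves only by the shell command python3 -m creep 'ROWS' [FORCE]. ROWS is JSON, a list of rows, each a list of 7 numbers: the closure, from 0 (fully open) to 1 (shut), then the shift along the tool's x, y, z in mm, then the turn, a rotation vector about the tool's x, y, z in degrees. A call has 1 to 5 rows; each row shifts and turns the commanded pose from where the row before left it, along the tool's axes as they then stand; what a row does not reach is not made up. A row lasts 1/8 s, in which the tool goes at most 62.5 mm and 10.7 degrees, less where a joint would pass 70% of its speed; a pose out of reach is approached as far as the arm can. A call is refused whole if a number of a shift passes 62.5 or a number of a turn 10.7, either way. A call with a gripper value outside its range is refused whole. The fingers move at their own pace and stop on an object; FORCE is the grip in N (left out, the last holds). Time passes only in rows, so rows that do not move let the fingers close. It gives the time, the measured TCP pose, the force and the opening at its end, in the units of the state.
- state(): the state, without advancing time (a new reading comes with each control period).
- grab_frame(name): name is "side" or "top"; returns a dict with "frame" (480x640x3 uint8, red, green, blue), "fx", "fy", "cx", "cy" (pixels), "k1" (the pictures are not rectified: a ray, as slopes to the right and down, at radius r is drawn at 1 + k1 r^2 times it, then the intrinsics apply), "view" (4x4, takes a point from world to camera coordinates). Camera axes: x right, y down, z forward; pixel columns grow to the right and rows downward; lengths in mm; the calibration is good to about 2 mm. A picture is of the moment at which its call begins. There is no depth.
- job_done(): hands the job in, once; it reports no verdict.
The state is a dict: "time_s": time; "qpos": joint angles; "qvel": joint speeds; "effort": joint torques, N m; "ee_pos": TCP position; "ee_rot": TCP orientation; "force": force on the tool from outside, world axes, zero at the start; "torque": the same for the moment, N m; "gripper_width": finger opening in mm.
Only numpy, scipy, OpenCV 4.12 (cv2) and the standard library are available. Lean on these libraries where they do the work, as an engineer would, in place of code of your own. Each camera call takes 0.05 s, during which the arm holds its last target.

TASK

Two drives in the top row of the storage unit on the bench still have their latch levers swung open. Push the one that sticks out straight in until its carrier is fully home, with its lever still open, and only then swing its lever shut, flush with the front; the other one is already home, so just push its lever shut too. Do it all by pushing with the fingertips or the outside of the fingers: do not grip or hook the levers, pull neither drive out, and leave everything lying around where it is.

Things in the scene. Friction and masses are not known exactly. Their poses are not given: they have to be found in the camera images.
- unit: Storage unit lying on the bench, 436 mm wide, 500 deep, 88 high, with 482 mm rack ears that carry bow handles reaching 22 mm forward. Fixed. Origin at bench level under the middle of its front, in the front plane of carriers that are home (3 mm proud of the box); x points back into the unit, y to the left for one facing its front. Bays: 4 across (pitch 104.5 mm), 3 rows.
- drive_c: Another drive in the top row, same make as A and B, home with its lever shut; it does not move (nor do the drives of the two lower rows). Which of the four top-row bays holds which drive changes. Origin under the middle of its front, 59 mm above the bench; axes as the unit's.
- drive_d: Another drive in the top row, same make as A and B, home with its lever shut; it does not move (nor do the drives of the two lower rows). Which of the four top-row bays holds which drive changes. Origin under the middle of its front, 59 mm above the bench; axes as the unit's.
- drive_a (a joint): Drive A, the one that sticks out: how far its carrier stands out of its top-row bay, in m; 0 is fully home against the stop. It slides straight along the unit's x axis; 4 to 5 N of steady push moves it and it stays where it is left.
- drive_a_pad (a point): Middle of the flat front of the fixed block, 26 mm wide, at the left (+y) end of drive A's carrier front: the place to push. Moves with the carrier; axes as the unit's. The front is 101 mm wide, 25 mm high (13 mm above and below this point). Right of the block is a 10 mm deep recess with a grille, filled by the lever when shut, its front then flush with the block.
- drive_a_pivot (a point): Upright pivot of drive A's latch lever on its carrier, at mid-height of the front, 4 mm behind the front plane and 79.5 mm to the right (-y) of the pad point; axes as the unit's.
- lever_a (a joint): Angle of drive A's latch lever, rad: 0 is shut (across the front, from the pivot to the left), growing as the free end swings out to the front; 1.57 would point straight out. A bar 64 mm long from the pivot, 16 high, 8 thick (pivot in mid-thickness). About 1 N at its free end turns it; no spring, it stays where left.
- lever_a_end (a point): Outer corner of the free end of drive A's lever, at mid-height, on the outer face (the one that looks to the front when shut).
- lever_a_back: The back of drive A's lever: its inner face, 58 x 16 mm, which looks into the unit when shut. Fingers press on it only if they grip or hook the lever, which is not wanted. Origin on the pivot; y runs along the lever to its free end.
- drive_b (a joint): Drive B, already home but with its lever open: how far its carrier stands out of its top-row bay, in m; 0 is fully home against the stop. It slides straight along the unit's x axis; 4 to 5 N of steady push moves it and it stays where it is left.
- drive_b_pad (a point): Middle of the flat front of the fixed block, 26 mm wide, at the left (+y) end of drive B's carrier front: the place to push. Moves with the carrier; axes as the unit's. The front is 101 mm wide, 25 mm high (13 mm above and below this point). Right of the block is a 10 mm deep recess with a grille, filled by the lever when shut, its front then flush with the block.
- drive_b_pivot (a point): Upright pivot of drive B's latch lever on its carrier, at mid-height of the front, 4 mm behind the front plane and 79.5 mm to the right (-y) of the pad point; axes as the unit's.
- lever_b (a joint): Angle of drive B's latch lever, rad: 0 is shut (across the front, from the pivot to the left), growing as the free end swings out to the front; 1.57 would point straight out. A bar 64 mm long from the pivot, 16 high, 8 thick (pivot in mid-thickness). About 1 N at its free end turns it; no spring, it stays where left.
- lever_b_end (a point): Outer corner of the free end of drive B's lever, at mid-height, on the outer face (the one that looks to the front when shut).
- lever_b_back: The back of drive B's lever: its inner face, 58 x 16 mm, which looks into the unit when shut. Fingers press on it only if they grip or hook the lever, which is not wanted. Origin on the pivot; y runs along the lever to its free end.
- mouse: black computer mouse, 104 x 60 x 36 mm, lying on top of the storage unit; origin under its middle; not to be moved.
- screwdriver: screwdriver 190 mm long, lying on top of the storage unit; origin under its middle; not to be moved.
- bare_drive: bare 3.5-inch hard drive, 147 x 102 x 26 mm, flat on the bench in front of the unit, to the left; origin under its middle; not to be moved.
- tester: hand-held network tester, 160 x 74 x 28 mm, flat on the bench in front of the unit, to the right; origin under its middle; not to be moved.
- screw_tray: open steel tray for screws, 85 x 115 x 22 mm, on the bench in front of the unit; origin under its middle; not to be moved.
- mug: white mug, 80 mm across, 92 mm high, on the bench left of the unit; origin under its middle; not to be moved.
- tape_roll: roll of black tape, 100 mm across, 24 mm high, flat on the bench, front left; origin under its middle; not to be moved.
- air_can: spray can, 64 mm across, 190 mm high, standing on the bench right of the unit; origin under its middle; not to be moved.

How it is judged (in metres and radians):
On the way, in this order (a step that is already met when the one before it is completed fails the run):
1. drive A is pushed home while its lever is still open (value of joint drive_a below 0.003 m and value of joint lever_a above 0.4 rad), for 0.2 s.
2. drive A's lever is shut, the drive still home (value of joint drive_a below 0.003 m and value of joint lever_a below 0.08 rad), for 0.2 s.
At the end, for the whole second after the job is handed in: Both drives are home to within 3 mm and both latch levers are shut to within 0.08 rad (about 5 mm at the free end) (all of step 2 and value of joint drive_b below 0.003 m and value of joint lever_b below 0.08 rad); the robot touches nothing.
It fails at once if a lever is gripped or hooked from behind instead of pushed (contact force between the fingers and lever_a_back above 3 N or contact force between the fingers and lever_b_back above 3 N).
It fails at once if drive A is pulled further out of the unit (value of joint drive_a above 0.058 m).
It fails at once if drive B is pulled out of its bay (value of joint drive_b above 0.006 m).
It fails at once if something lying around is lifted, carried or shoved by more than 25 mm (distance of any of mouse, screwdriver, bare_drive, tester, screw_tray, mug, tape_roll, air_can from where it was at the start of the episode above 0.025 m).
It also fails if it takes over 61 s, if anything falls off the work surface, if the arm or the gripper's body presses on something with over 40 N, if the wrist force passes 120 N, or if a joint passes its speed limit or range.

## Working session

There is one attempt and no reset: what is moved stays moved. The work goes in short steps, Python scripts to look and compute and a shell command to move; the robot and the scene stay as the last step left them, time stands still between calls to the robot, and variables do not carry over. Pictures are saved under pics/ and viewed, and the job is handed in when it is done.

```bash
mkdir -p pics; python3 - <<'E'
from workcell import *
import cv2
print(state())
for n in("side","top"):
    g=grab_frame(n); cv2.imwrite(f"pics/{n}0.png",g["frame"][:,:,::-1])
    print({k:(v if k!="frame" else 0) for k,v in g.items()})
E
```

```text
{'time_s': 0.0, 'qpos': array([ 6.52012155e+01,  1.83516223e+01,  8.97052701e+01, -2.38879060e-03,
        7.20417702e+01, -1.14355036e+00]), 'qvel': array([ 0.08514862,  0.03036976,  0.04420923, -0.08366866, -0.06386673,
       -0.05244555]), 'effort': array([ 5.28198452e-04, -4.12476397e+01, -2.31972742e+01,  7.26270187e-02,
        4.58250800e-02, -1.48608497e-04]), 'ee_pos': array([230.49487531, 526.25064649, 213.12814556]), 'ee_rot': array([-1.79901312e+02,  3.01640818e-04,  1.56345505e+02]), 'force': array([ 0.38236762, -0.18611308,  0.7601617 ]), 'torque': array([-0.01657395,  0.00114754, -0.04590943]), 'gripper_width': 91.11867809424346}
{'frame': 0, 'fx': 482.66098249569933, 'fy': 482.66098249569933, 'cx': 311.8442163836177, 'cy': 238.02020688869854, 'k1': 0.020516536936045136, 'view': array([[ 8.41007324e-01, -5.41004100e-01,  4.60930695e-03,
        -4.26871120e+02],
       [-4.01060664e-01, -6.29133883e-01, -6.65838495e-01,
         2.69887999e+02],
       [ 3.63121227e-01,  5.58126439e-01, -7.46081666e-01,
         9.46143463e+02],
       [ 0.00000000e+00,  0.00000000e+00,  0.00000000e+00,
         1.00000000e+00]])}
{'frame': 0, 'fx': 469.3919401309138, 'fy': 469.3919401309138, 'cx': 321.0194385556826, 'cy': 242.26531542490923, 'k1': 0.03389650105003824, 'view': array([[ 1.37187572e-02, -9.99905892e-01,  4.64177789e-05,
         1.63850268e+01],
       [-9.94129706e-01, -1.36444901e-02, -1.07331060e-01,
         5.54329941e+02],
       [ 1.07321593e-01,  1.42630346e-03, -9.94223336e-01,
         1.32967175e+03],
       [ 0.00000000e+00,  0.00000000e+00,  0.00000000e+00,
         1.00000000e+00]])}
```

View pics/side0.png

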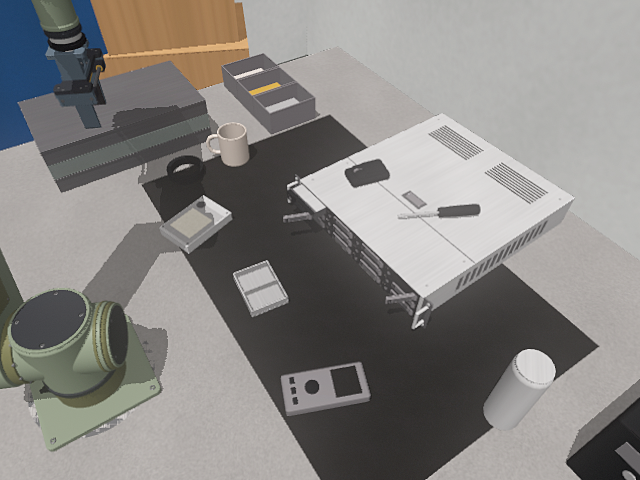

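View pics/top0.png

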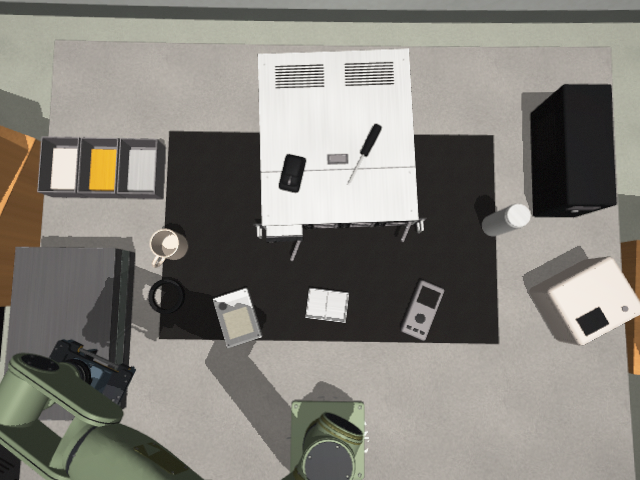

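The side view shows drive A in the leftmost bay, its lever around (297,216), and drive B in the rightmost bay, its lever around (400,298). The top view agrees: A's lever is near (296,250) and B's near (405,233). I'll zoom in next.

```bash
python3 - <<'E'
import cv2
t=cv2.imread("pics/top0.png"); s=cv2.imread("pics/side0.png")
cv2.imwrite("pics/tz.png",cv2.resize(t[205:275,245:435],None,fx=4.2,fy=4.2,interpolation=cv2.INTER_CUBIC))
cv2.imwrite("pics/sz.png",cv2.resize(s[170:335,270:450],None,fx=3.6,fy=3.6,interpolation=cv2.INTER_CUBIC))
E
```

```text
(no output)
```

View pics/tz.png

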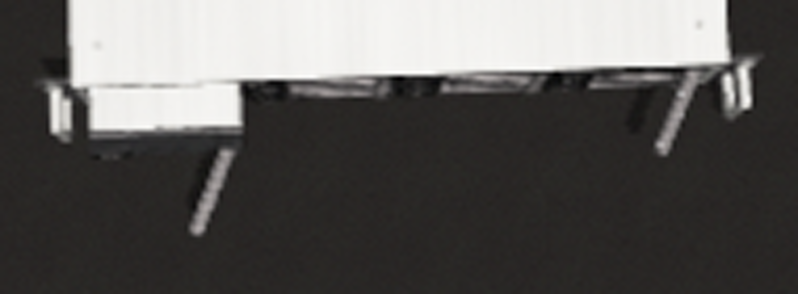

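View pics/sz.png

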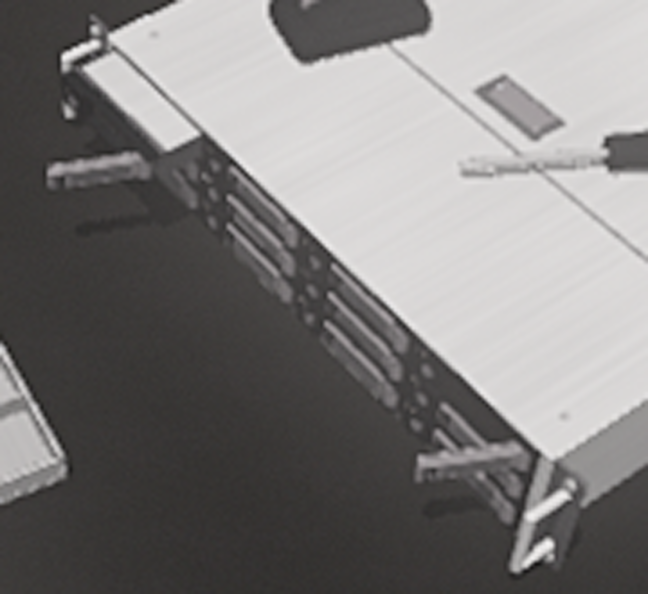

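The zoom shows box top-front corners near (262,225) and (418,221), A's lever tip near (291.5,260), and B's lever tip near (402,241). Now I'll turn these into world positions.

```bash
cat > h.py <<'E'
import numpy as np, cv2
from workcell import *
def ray(g,u,v):
    x=(u-g["cx"])/g["fx"]; y=(v-g["cy"])/g["fy"]
    xd,yd=x,y
    for _ in range(20):
        r2=x*x+y*y; x=xd/(1+g["k1"]*r2); y=yd/(1+g["k1"]*r2)
    R=g["view"][:3,:3]; t=g["view"][:3,3]
    return -R.T@t, R.T@np.array([x,y,1])
def onz(g,u,v,z):
    c,d=ray(g,u,v); return c+d*(z-c[2])/d[2]
def proj(g,P):
    p=g["view"]@np.append(P,1); x,y=p[:2]/p[2]; f=1+g["k1"]*(x*x+y*y)
    return g["cx"]+g["fx"]*x*f, g["cy"]+g["fy"]*y*f
E
python3 - <<'E'
from h import *
g=grab_frame("top"); s=grab_frame("side")
np.set_printoptions(precision=1,suppress=True)
hsv=cv2.cvtColor(g["frame"],cv2.COLOR_RGB2GRAY)
m=(hsv>190).astype(np.uint8); m=cv2.morphologyEx(m,cv2.MORPH_OPEN,np.ones((5,5)))
n,l,st,_=cv2.connectedComponentsWithStats(m); i=[k for k in range(1,n) if l[190,330]==k or l[120,300]==k]; print(st[i])
M=np.isin(l,i); 
# edges: left / right sides lines, front line
L=[];R=[];F=[]
for v in range(70,210):
    c=np.where(M[v])[0]; L.append(onz(g,c[0]-.5,v,88)); R.append(onz(g,c[-1]+.5,v,88))
for u in range(310,410):
    r=np.where(M[:,u])[0]; F.append(onz(g,u,r[-1]+.5,88))
for nme,P in(("L",L),("R",R),("F",F)):
    P=np.array(P)[:,:2]; vx,vy,x,y=cv2.fitLine(P.astype(np.float32),cv2.DIST_HUBER,0,.01,.01).ravel(); print(nme,np.degrees(np.arctan2(vy,vx)),x,y, x-vx/vy*y if nme=="F" else y-vy/vx*x)
for nm,u,v,z in[("cornL",262.1,225.2,88),("cornR",418.1,220.7,88),
 ("Alid fl",245+90/4.2,205+131/4.2,84.5),("Alid fr",245+240/4.2,205+131/4.2,84.5),("tipA",245+197/4.2,205+234/4.2,80),("pivA",245+229/4.2,205+152/4.2,80),
 ("tipB",245+662/4.2,205+152/4.2,80),("pivB",245+692/4.2,205+75/4.2,80)]:
    print(nm,onz(g,u,v,z))
for nm,u,v,z in[("tipA",270+48/3.6,170+175/3.6,72),("pivA",270+147/3.6,170+165/3.6,72),("tipB",270+418/3.6,170+467/3.6,72),("pivB",270+520/3.6,170+460/3.6,72),("cornL",270+105/3.6,170+40/3.6,88),("cornR",270+553/3.6,170+460/3.6,88)]:
    print(nm,onz(s,u,v,z))
for nm,u,v in[("drive",213,303),("drive2",248,289),("tray",306,290),("tray2",348,293),("test",432,281),("bow",262,236)]: print(nm,onz(g,u,v,24))
E
```

```text
[[  258    48   160   188 22983]]
L 2.929209 836.65283 202.44917 159.63853
R 2.7296832 843.8087 -233.891 -274.12216
F -87.1365 604.9443 -47.638744 602.5614
cornL [593.3 188.4  88. ]
cornR [ 611.8 -245.2   88. ]
Alid fl [563.1 176.   84.5]
Alid fr [564.4  76.7  84.5]
tipA [496. 104.  80.]
pivA [550.8  83.9  80. ]
tipB [ 554.8 -203.4   80. ]
pivB [ 606.7 -223.6   80. ]
tipA [497.2 108.3  72. ]
pivA [556.6  81.2  72. ]
tipB [ 557.  -201.7   72. ]
pivB [ 608.7 -229.    72. ]
cornL [588.7 184.9  88. ]
cornR [ 614.6 -245.9   88. ]
drive [375.6 330.7  24. ]
drive2 [416.7 232.   24. ]
tray [416.   65.3  24. ]
tray2 [409.1 -55.5  24. ]
test [ 447.  -296.8   24. ]
bow [570.7 196.1  24. ]
```

```bash
cat > u.py <<'E'
from h import *
# TCP in unit frame
s=state(); yaw=np.radians(2.85); O=np.array([600.9,-27.5])
d=s["ee_pos"][:2]-O; c,n=np.cos(yaw),np.sin(yaw)
print("t %.2f unit x %.1f y %.1f z %.1f"%(s["time_s"],c*d[0]+n*d[1],-n*d[0]+c*d[1],s["ee_pos"][2]),"rot",s["ee_rot"].round(1),"F unit %.1f %.1f z %.1f"%(c*s["force"][0]+n*s["force"][1],-n*s["force"][0]+c*s["force"][1],s["force"][2]),"w %.1f"%s["gripper_width"])
E
python3 -m creep '[[1,0,0,0,0,0,-8.8],[1,0,0,0,0,0,-8.8],[1,0,0,0,0,0,-8.9]]' 30; python3 u.py
```

```text
time_s: 0.57
ee_pos: [230.6, 526.6, 213.7]
ee_rot: [-180.0, -0.0, -176.9]
force: [0.8, 0.6, 0.7]
gripper_width: 64.1
t 0.57 unit x -342.3 y 571.8 z 213.7 rot [-180.    -0.  -176.9] F unit 0.8 0.6 z 0.7 w 64.1
```

```bash
python3 -m creep '[[1,-31,-47,0,0,0,0],[1,-31,-47,0,0,0,0],[1,-31,-47,0,0,0,0],[1,-31,-47,0,0,0,0],[1,-31,-47,0,0,0,0]]'; python3 -m creep '[[1,-31,-47,0,0,0,0],[1,-31,-47,0,0,0,0],[1,-31,-47,0,0,0,0],[1,0,0,0,0,0,0]]';  python3 u.py
```

```text
time_s: 1.2
ee_pos: [398.0, 298.2, 214.0]
ee_rot: [180.0, 0.0, -177.1]
force: [0.2, 0.3, 0.0]
gripper_width: 14.4
time_s: 1.7
ee_pos: [498.8, 160.7, 213.6]
ee_rot: [-180.0, 0.0, -177.5]
force: [-0.8, 0.5, -1.2]
gripper_width: 0.7
t 1.70 unit x -92.6 y 193.0 z 213.6 rot [-180.     0.  -177.5] F unit -0.7 0.5 z -1.2 w 0.7
```

```bash
python3 -m creep '[[1,0,0,50,0,0,0],[1,0,0,50,0,0,0],[1,0,0,48,0,0,0],[1,0,0,0,0,0,0]]';  python3 u.py; python3 - <<'E'
from h import *
t=grab_frame("top")["frame"][...,::-1]; s=grab_frame("side")["frame"][...,::-1]
a=cv2.resize(t[195:285,245:435],(800,380),interpolation=cv2.INTER_CUBIC)
cv2.imwrite("pics/t1.png",a); cv2.imwrite("pics/s1.png",cv2.resize(s[120:340,230:470],None,fx=2.7,fy=2.7,interpolation=cv2.INTER_CUBIC))
E
```

```text
time_s: 2.2
ee_pos: [493.6, 163.4, 63.1]
ee_rot: [-179.9, -0.5, -177.1]
force: [0.5, -0.4, 0.5]
gripper_width: 0.3
t 2.20 unit x -97.7 y 196.0 z 63.1 rot [-179.9   -0.5 -177.1] F unit 0.5 -0.4 z 0.5 w 0.3
```

View pics/s1.png

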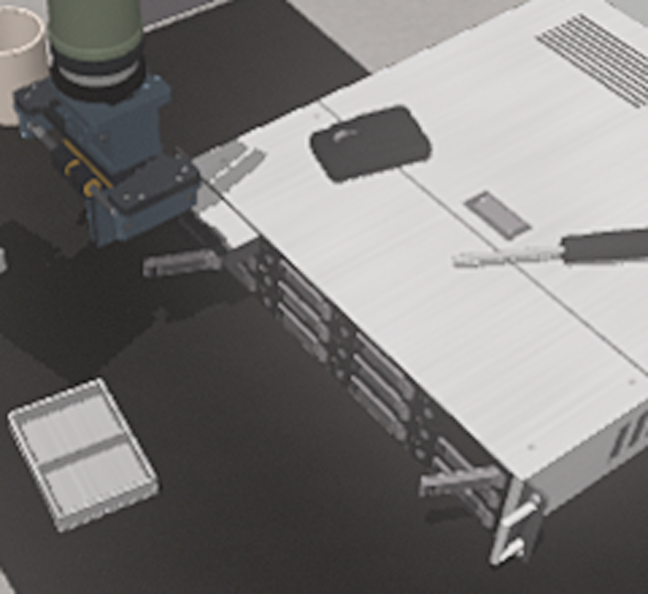

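View pics/t1.png

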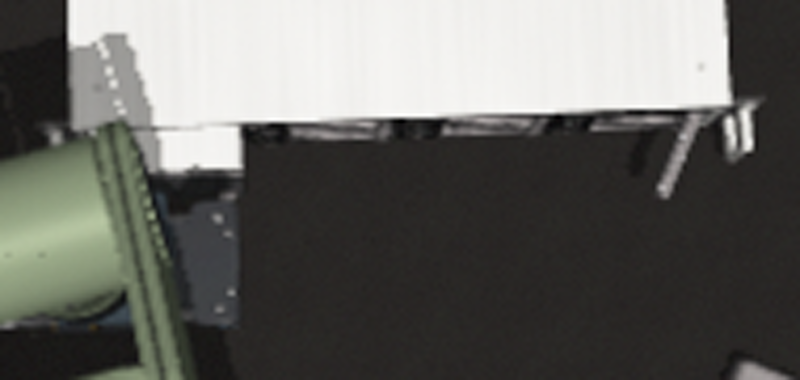

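The side view shows the closed fist in front of A's block. A's lever is clear to the right, with its tip near (148,265) in the zoom. I'll move up to contact.

```bash
python3 -m creep '[[1,-12,-3,0,0,0,0],[1,-8,0,0,0,0,0],[1,-3,0,0,0,0,0],[1,0,0,0,0,0,0]]';  python3 u.py;python3 -m creep '[[1,-5,0,0,0,0,0],[1,-5,0,0,0,0,0],[1,0,0,0,0,0,0]]';  python3 u.py
```

```text
time_s: 2.8
ee_pos: [520.6, 161.6, 66.2]
ee_rot: [180.0, 0.0, -177.2]
force: [0.0, -0.1, -0.4]
gripper_width: 0.4
t 2.80 unit x -70.8 y 192.9 z 66.2 rot [ 180.     0.  -177.2] F unit 0.0 -0.1 z -0.4 w 0.4
time_s: 3.18
ee_pos: [530.5, 162.2, 65.9]
ee_rot: [180.0, 0.0, -177.2]
force: [0.9, -0.0, 0.5]
gripper_width: 0.2
t 3.17 unit x -60.8 y 193.0 z 65.9 rot [ 180.     0.  -177.2] F unit 0.9 -0.1 z 0.5 w 0.2
```

```bash
python3 -m creep '[[1,-5,0,0,0,0,0],[1,-5,0,0,0,0,0],[1,0,0,0,0,0,0]]';  python3 u.py; python3 -m creep '[[1,-5,0,0,0,0,0],[1,-5,0,0,0,0,0],[1,0,0,0,0,0,0]]';  python3 u.py
```

```text
time_s: 3.55
ee_pos: [540.3, 162.6, 65.8]
ee_rot: [-180.0, -0.0, -177.2]
force: [-2.1, 0.1, 0.7]
gripper_width: 0.3
t 3.55 unit x -51.0 y 192.9 z 65.8 rot [-180.    -0.  -177.2] F unit -2.1 0.2 z 0.7 w 0.3
time_s: 3.92
ee_pos: [551.0, 163.1, 65.8]
ee_rot: [180.0, 0.1, -177.2]
force: [-0.7, -0.4, -1.5]
gripper_width: 0.7
t 3.92 unit x -40.3 y 192.9 z 65.8 rot [ 1.800e+02  1.000e-01 -1.772e+02] F unit -0.8 -0.4 z -1.5 w 0.7
```

```bash
python3 -m creep '[[1,-5,0,0,0,0,0],[1,-5,0,0,0,0,0],[1,0,0,0,0,0,0]]';  python3 u.py; python3 - <<'E'
from h import *
s=grab_frame("side")["frame"][...,::-1]
cv2.imwrite("pics/s2.png",cv2.resize(s[120:340,230:470],None,fx=2.7,fy=2.7,interpolation=cv2.INTER_CUBIC))
E
```

```text
time_s: 4.3
ee_pos: [561.1, 163.7, 65.9]
ee_rot: [180.0, 0.1, -177.2]
force: [-1.5, -0.2, -1.0]
gripper_width: 0.4
t 4.30 unit x -30.3 y 192.9 z 65.9 rot [ 1.800e+02  1.000e-01 -1.772e+02] F unit -1.5 -0.1 z -1.0 w 0.4
```

View pics/s2.png

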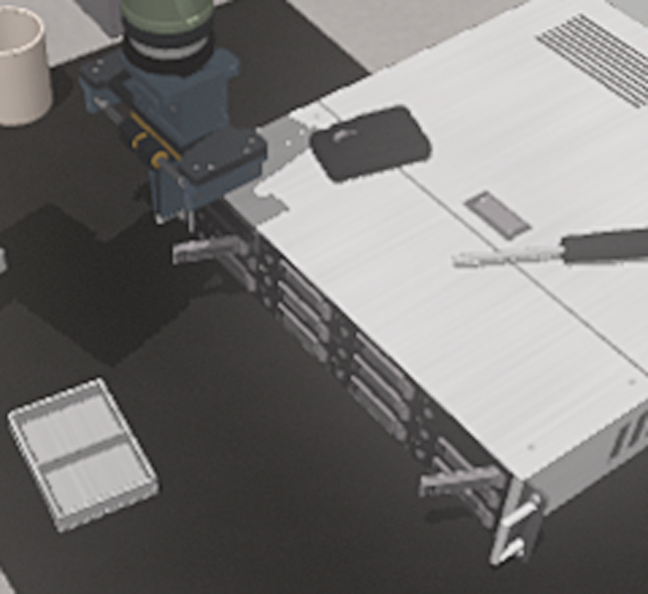

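The drive moves with the push: the lever tip went from (148,265) to (177,255) in the zoom, and the lever is still open. I'll keep pushing to the stop.

```bash
python3 -m creep '[[1,-5,0,0,0,0,0],[1,-4,0,0,0,0,0],[1,0,0,0,0,0,0]]';  python3 u.py; python3 -m creep '[[1,-2,0,0,0,0,0],[1,-2,0,0,0,0,0],[1,0,0,0,0,0,0]]';  python3 u.py; python3 -m creep '[[1,-2,0,0,0,0,0],[1,0,0,0,0,0,0]]';  python3 u.py
```

```text
time_s: 4.72
ee_pos: [569.9, 164.1, 66.0]
ee_rot: [180.0, 0.1, -177.2]
force: [-2.5, 0.1, -0.3]
gripper_width: 0.6
t 4.72 unit x -21.4 y 192.9 z 66.0 rot [ 1.800e+02  1.000e-01 -1.772e+02] F unit -2.5 0.3 z -0.3 w 0.6
time_s: 5.1
ee_pos: [573.3, 164.3, 66.0]
ee_rot: [180.0, 0.0, -177.1]
force: [-3.7, -0.3, 0.7]
gripper_width: 0.5
t 5.10 unit x -18.1 y 193.0 z 66.0 rot [ 180.     0.  -177.1] F unit -3.7 -0.2 z 0.7 w 0.5
time_s: 5.35
ee_pos: [573.2, 164.3, 66.0]
ee_rot: [-180.0, -0.2, -177.2]
force: [-8.3, -0.5, 3.8]
gripper_width: 0.3
t 5.35 unit x -18.1 y 192.9 z 66.0 rot [-180.    -0.2 -177.2] F unit -8.3 -0.1 z 3.8 w 0.3
```

```bash
python3 -m creep '[[1,-3,0,0,0,0,0],[1,-3,0,0,0,0,0],[1,0,0,0,0,0,0],[1,0,0,0,0,0,0]]';  python3 u.py; python3 - <<'E'
from h import *
s=grab_frame("side")["frame"][...,::-1]
cv2.imwrite("pics/s3.png",cv2.resize(s[150:340,280:470],None,fx=3.1,fy=3.1,interpolation=cv2.INTER_CUBIC))
E
```

```text
time_s: 5.85
ee_pos: [573.2, 164.3, 66.2]
ee_rot: [-180.0, -0.9, -177.2]
force: [-21.0, -0.8, 14.5]
gripper_width: 0.6
t 5.85 unit x -18.1 y 192.9 z 66.2 rot [-180.    -0.9 -177.2] F unit -21.0 0.2 z 14.5 w 0.6
```

View pics/s3.png

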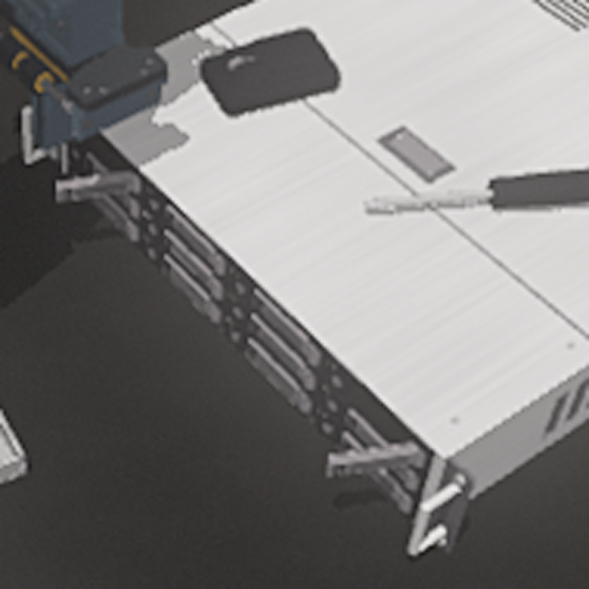

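It stalled at x=-18.1 with the force rising to 21 N, so it is at the stop. The lever is still open, tip near (60,187) in the zoom. I'll back off and check that it is flush.

```bash
python3 -m creep '[[1,10,0,0,0,0,0],[1,30,0,0,0,0,0],[1,40,0,0,0,0,0],[1,10,0,0,0,0,0],[1,0,0,0,0,0,0]]';  python3 u.py; python3 -m creep '[[1,0,0,-50,0,0,0],[1,0,0,0,0,0,0]]';  python3 u.py;  python3 - <<'E'
from h import *
s=grab_frame("side")["frame"][...,::-1];t=grab_frame("top")["frame"][...,::-1]
cv2.imwrite("pics/s4.png",cv2.resize(s[170:320,270:440],None,fx=3.9,fy=3.9,interpolation=cv2.INTER_CUBIC))
cv2.imwrite("pics/t4.png",cv2.resize(t[195:285,245:435],(800,380),interpolation=cv2.INTER_CUBIC))
E
```

```text
time_s: 6.52
ee_pos: [492.8, 160.6, 66.7]
ee_rot: [180.0, 0.2, -177.1]
force: [-0.0, 0.0, -0.2]
gripper_width: 0.6
t 6.53 unit x -98.6 y 193.3 z 66.7 rot [ 180.     0.2 -177.1] F unit -0.0 0.0 z -0.2 w 0.6
time_s: 6.78
ee_pos: [496.4, 161.4, 119.7]
ee_rot: [179.8, 0.6, -177.2]
force: [-0.1, 0.6, -0.9]
gripper_width: 0.2
t 6.78 unit x -95.0 y 193.9 z 119.7 rot [ 179.8    0.6 -177.2] F unit -0.0 0.6 z -0.9 w 0.2
```

View pics/s4.png

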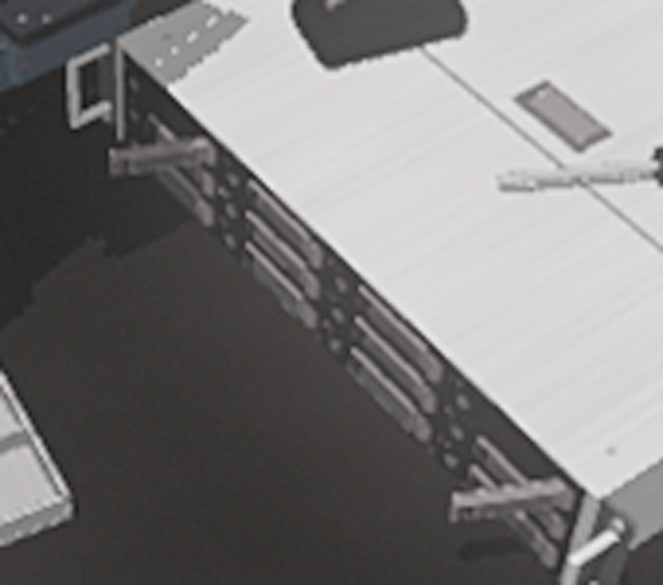

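View pics/t4.png

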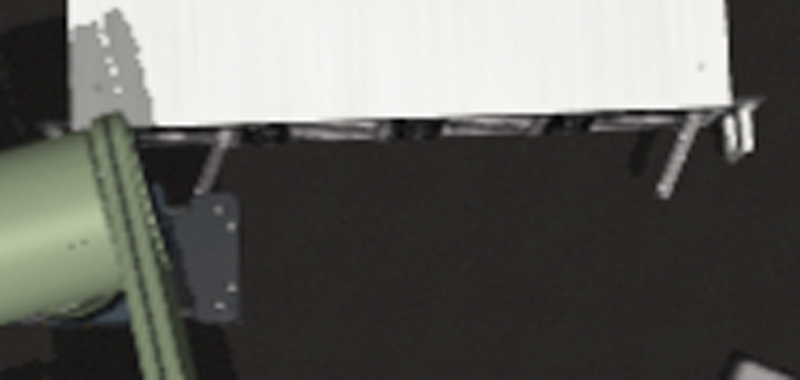

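A's front is now flush with its neighbours in both views. Its lever is still open, tip near (112,165) in the side zoom. Next I'll move to the right of lever A.

```bash
python3 -m creep '[[1,0,-43,0,0,0,0],[1,0,-45,0,0,0,0],[1,0,0,0,0,0,0],[1,0,0,0,0,0,0]]';  python3 u.py; python3 -m creep '[[1,0,0,52,0,0,0],[1,0,0,0,0,0,0],[1,0,0,0,0,0,0]]';  python3 u.py; 
```

```text
time_s: 7.38
ee_pos: [495.7, 72.6, 115.2]
ee_rot: [180.0, -0.1, -177.2]
force: [-0.9, -0.8, -0.6]
gripper_width: 0.5
t 7.38 unit x -100.1 y 105.2 z 115.2 rot [ 1.800e+02 -1.000e-01 -1.772e+02] F unit -0.9 -0.8 z -0.6 w 0.5
time_s: 7.75
ee_pos: [496.3, 73.2, 64.7]
ee_rot: [180.0, 0.1, -177.1]
force: [0.3, 0.4, -0.6]
gripper_width: 0.7
t 7.75 unit x -99.5 y 105.7 z 64.7 rot [ 1.800e+02  1.000e-01 -1.771e+02] F unit 0.3 0.4 z -0.6 w 0.7
```

```bash
python3 -m creep '[[1,-25,0,0,0,0,0],[1,-25,0,0,0,0,0],[1,0,0,0,0,0,0]]';  python3 u.py; python3 -m creep '[[1,0,6,0,0,0,0],[1,0,6,0,0,0,0],[1,0,6,0,0,0,0],[1,0,6,0,0,0,0],[1,0,0,0,0,0,0]]';  python3 u.py;  python3 - <<'E'
from h import *
s=grab_frame("side")["frame"][...,::-1]
cv2.imwrite("pics/s5.png",cv2.resize(s[130:290,250:420],None,fx=3.7,fy=3.7,interpolation=cv2.INTER_CUBIC))
E
```

```text
time_s: 8.12
ee_pos: [548.3, 75.4, 65.8]
ee_rot: [180.0, 0.3, -177.1]
force: [-0.2, 0.8, 0.7]
gripper_width: 0.7
t 8.12 unit x -47.4 y 105.4 z 65.8 rot [ 180.     0.3 -177.1] F unit -0.2 0.8 z 0.7 w 0.7
time_s: 8.75
ee_pos: [544.0, 99.4, 63.9]
ee_rot: [180.0, -0.0, -177.1]
force: [0.3, -0.9, -0.3]
gripper_width: 0.6
t 8.75 unit x -50.5 y 129.6 z 63.9 rot [ 180.    -0.  -177.1] F unit 0.2 -0.9 z -0.3 w 0.6
```

View pics/s5.png

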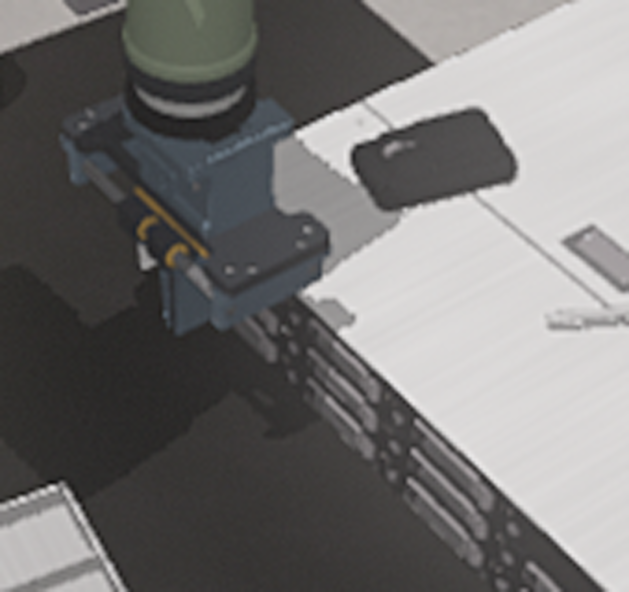

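The lever is hidden behind the fingers in this view, and the force of about 1 N fits a turning lever. I'll carry on along the arc.

```bash
python3 -m creep '[[1,0,6,0,0,0,0],[1,-3,5,0,0,0,0],[1,-5,3,0,0,0,0],[1,-5,2,0,0,0,0],[1,0,0,0,0,0,0]]';  python3 u.py; python3 -m creep '[[1,-5,2,0,0,0,0],[1,-4,2,0,0,0,0],[1,-3,0,0,0,0,0],[1,0,0,0,0,0,0]]';  python3 u.py
```

```text
time_s: 9.43
ee_pos: [557.3, 115.7, 63.9]
ee_rot: [180.0, 0.1, -177.1]
force: [-0.5, 0.1, 0.8]
gripper_width: 0.5
t 9.43 unit x -36.5 y 145.2 z 63.9 rot [ 1.800e+02  1.000e-01 -1.771e+02] F unit -0.5 0.1 z 0.8 w 0.5
time_s: 9.93
ee_pos: [568.9, 120.1, 64.0]
ee_rot: [180.0, 0.0, -177.2]
force: [-0.0, 0.7, -0.2]
gripper_width: 0.3
t 9.93 unit x -24.7 y 149.0 z 64.0 rot [ 180.     0.  -177.2] F unit 0.0 0.7 z -0.2 w 0.3
```

```bash
python3 -m creep '[[1,-3,1,0,0,0,0],[1,-2,1,0,0,0,0],[1,0,0,0,0,0,0]]';  python3 u.py; python3 -m creep '[[1,-3,0,0,0,0,0],[1,-2,0,0,0,0,0],[1,0,0,0,0,0,0]]';  python3 u.py;  python3 -m creep '[[1,-2,0,0,0,0,0],[1,0,0,0,0,0,0]]';  python3 u.py
```

```text
time_s: 10.3
ee_pos: [573.6, 122.4, 64.0]
ee_rot: [180.0, 0.0, -177.1]
force: [0.2, 0.7, -1.1]
gripper_width: 0.7
t 10.30 unit x -19.9 y 151.1 z 64.0 rot [ 180.     0.  -177.1] F unit 0.3 0.7 z -1.1 w 0.7
time_s: 10.68
ee_pos: [575.5, 122.6, 63.9]
ee_rot: [180.0, -0.4, -177.2]
force: [-7.5, 1.1, 5.5]
gripper_width: 0.2
t 10.68 unit x -17.9 y 151.2 z 63.9 rot [ 180.    -0.4 -177.2] F unit -7.5 1.5 z 5.5 w 0.2
time_s: 10.92
ee_pos: [575.5, 122.6, 63.8]
ee_rot: [180.0, -0.6, -177.2]
force: [-11.0, 0.5, 8.4]
gripper_width: 0.4
t 10.93 unit x -17.9 y 151.1 z 63.8 rot [ 180.    -0.6 -177.2] F unit -11.0 1.1 z 8.4 w 0.4
```

It stopped at x=-17.9 with 11 N, which is the same plane as the block. I'll retreat, raise and look.

```bash
python3 -m creep '[[1,10,0,0,0,0,0],[1,35,0,0,0,0,0],[1,40,0,0,0,0,0],[1,0,0,-50,0,0,0],[1,0,-50,0,0,0,0]]';  python3 -m creep '[[1,0,-50,0,0,0,0],[1,0,-50,0,0,0,0],[1,0,-50,0,0,0,0],[1,0,-50,0,0,0,0],[1,0,-50,0,0,0,0]]';  python3 -m creep '[[1,0,-50,0,0,0,0],[1,0,0,0,0,0,0],[1,0,0,0,0,0,0]]';  python3 u.py;  python3 - <<'E'
from h import *
s=grab_frame("side")["frame"][...,::-1];t=grab_frame("top")["frame"][...,::-1]
cv2.imwrite("pics/s6.png",cv2.resize(s[150:350,250:460],None,fx=2.9,fy=2.9,interpolation=cv2.INTER_CUBIC))
cv2.imwrite("pics/t6.png",cv2.resize(t[195:285,245:435],(800,380),interpolation=cv2.INTER_CUBIC))
E
```

```text
time_s: 11.55
ee_pos: [500.8, 70.2, 117.4]
ee_rot: [179.9, 0.6, -176.9]
force: [0.7, -0.4, 0.5]
gripper_width: 0.6
time_s: 12.18
ee_pos: [510.8, -183.3, 114.2]
ee_rot: [-179.9, 0.1, -177.2]
force: [0.2, 1.3, 0.0]
gripper_width: 1.0
time_s: 12.55
ee_pos: [512.6, -230.9, 113.8]
ee_rot: [180.0, 0.0, -177.2]
force: [-0.8, -0.1, 0.2]
gripper_width: 0.7
t 12.55 unit x -98.3 y -198.8 z 113.8 rot [ 180.     0.  -177.2] F unit -0.8 -0.0 z 0.2 w 0.7
```

View pics/s6.png

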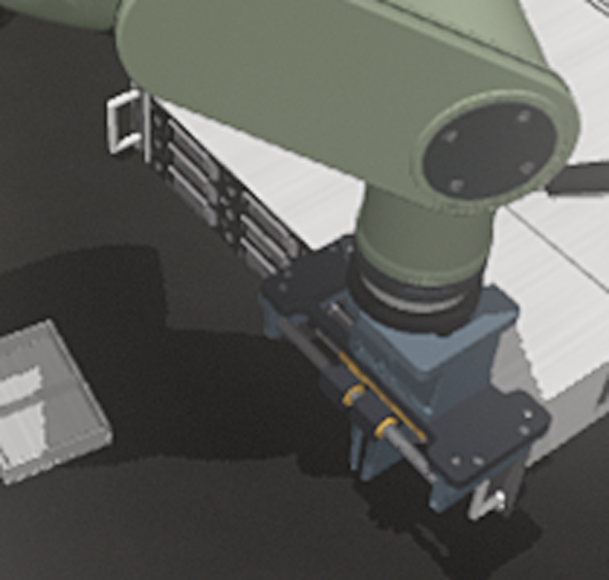

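View pics/t6.png

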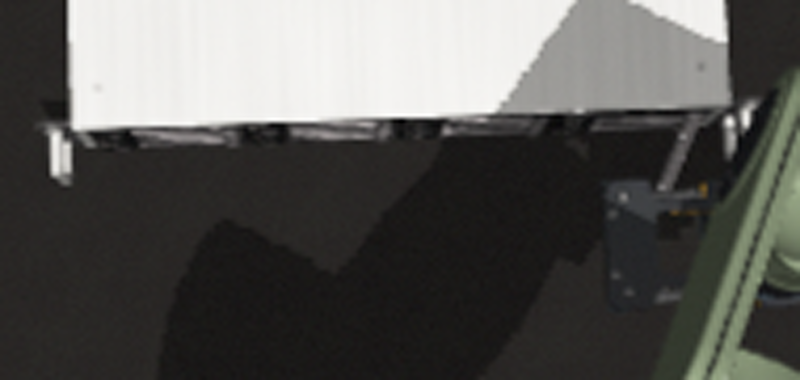

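Lever A is shut flush in both views, seen at about (190,140) in the side zoom. Now lever B: shift 7 mm right, descend, then approach.

```bash
python3 -m creep '[[1,0,-7,0,0,0,0],[1,0,0,48,0,0,0],[1,0,0,0,0,0,0],[1,0,0,0,0,0,0]]';  python3 u.py; python3 -m creep '[[1,-20,0,0,0,0,0],[1,-18,0,0,0,0,0],[1,-4,0,0,0,0,0],[1,0,0,0,0,0,0]]';  python3 u.py;  python3 - <<'E'
from h import *
s=grab_frame("side")["frame"][...,::-1];t=grab_frame("top")["frame"][...,::-1]
cv2.imwrite("pics/s7.png",cv2.resize(s[220:360,350:490],None,fx=4,fy=4,interpolation=cv2.INTER_CUBIC))
cv2.imwrite("pics/t7.png",cv2.resize(t[205:265,345:445],(800,480),interpolation=cv2.INTER_CUBIC))
E
```

```text
time_s: 13.15
ee_pos: [513.8, -238.3, 66.9]
ee_rot: [-180.0, 0.1, -177.1]
force: [-0.2, -0.6, 0.5]
gripper_width: 0.3
t 13.15 unit x -97.5 y -206.2 z 66.9 rot [-1.800e+02  1.000e-01 -1.771e+02] F unit -0.2 -0.6 z 0.5 w 0.3
time_s: 13.65
ee_pos: [555.2, -236.2, 66.8]
ee_rot: [-180.0, 0.1, -177.1]
force: [-0.9, 0.2, -0.5]
gripper_width: 0.5
t 13.65 unit x -56.0 y -206.1 z 66.8 rot [-1.800e+02  1.000e-01 -1.771e+02] F unit -0.9 0.2 z -0.5 w 0.5
```

View pics/s7.png

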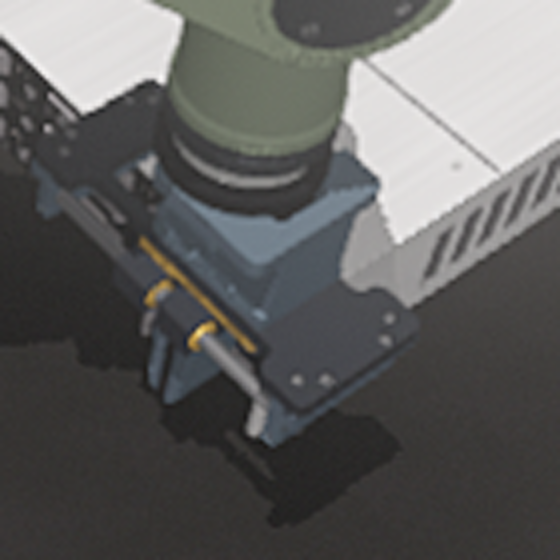

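View pics/t7.png

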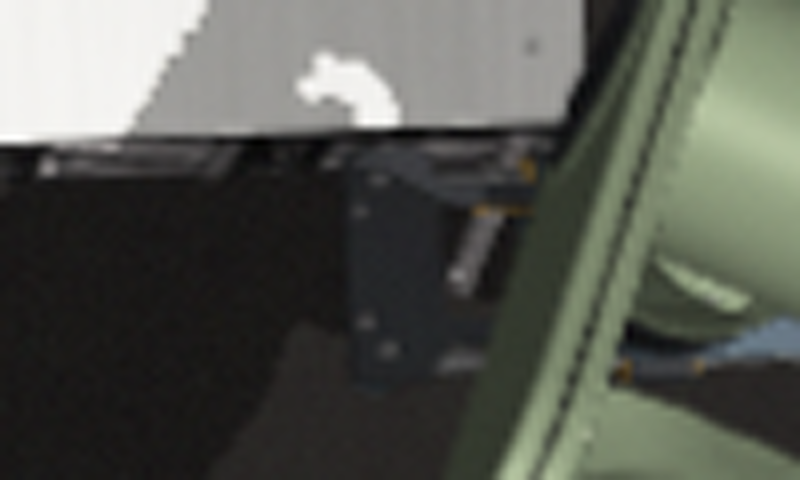

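In the top zoom, lever B is still open with its tip near (457,280), and the fist is to its right. I'll push left and then in, along the same arc as A.

```bash
python3 -m creep '[[1,0,6,1,0,0,0],[1,0,6,1,0,0,0],[1,0,6,0,0,0,0],[1,0,6,0,0,0,0],[1,0,0,0,0,0,0]]';  python3 u.py; python3 -m creep '[[1,-2,6,0,0,0,0],[1,-4,5,0,0,0,0],[1,-5,3,0,0,0,0],[1,-5,2,0,0,0,0],[1,0,0,0,0,0,0]]';  python3 u.py;  python3 - <<'E'
from h import *
t=grab_frame("top")["frame"][...,::-1]
cv2.imwrite("pics/t8.png",cv2.resize(t[205:265,345:445],(800,480),interpolation=cv2.INTER_CUBIC))
E
```

```text
time_s: 14.38
ee_pos: [553.7, -211.5, 63.9]
ee_rot: [180.0, -0.0, -177.1]
force: [0.7, -0.3, -0.2]
gripper_width: 0.5
t 14.38 unit x -56.3 y -181.4 z 63.9 rot [ 180.    -0.  -177.1] F unit 0.7 -0.3 z -0.2 w 0.5
time_s: 15.0
ee_pos: [569.6, -195.1, 63.8]
ee_rot: [180.0, 0.0, -177.1]
force: [-0.6, -0.6, -0.2]
gripper_width: 0.3
t 15.00 unit x -39.6 y -165.8 z 63.8 rot [ 180.     0.  -177.1] F unit -0.7 -0.5 z -0.2 w 0.3
```

View pics/t8.png

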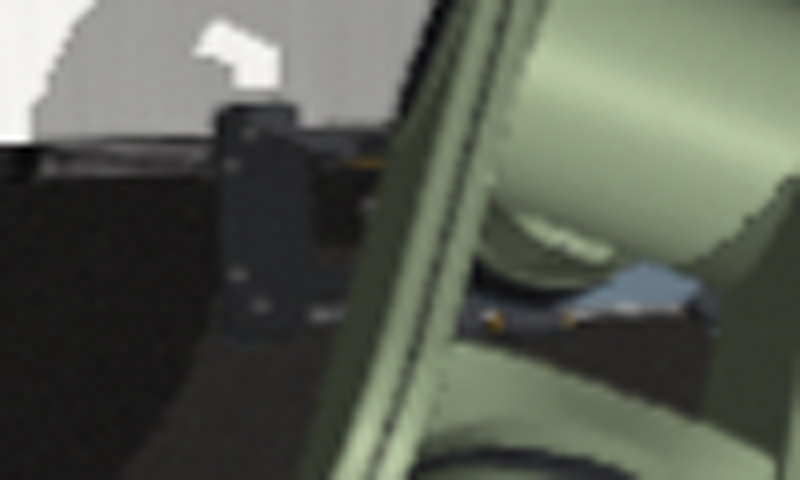

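Lever B has swung further in: its tip is now near (370,205), just visible past the arm. I'll finish the arc.

```bash
python3 -m creep '[[1,-5,1,0,0,0,0],[1,-5,1,0,0,0,0],[1,-4,1,0,0,0,0],[1,0,0,0,0,0,0]]';  python3 u.py; python3 -m creep '[[1,-3,0,0,0,0,0],[1,-3,0,0,0,0,0],[1,-2,0,0,0,0,0],[1,0,0,0,0,0,0]]';  python3 u.py; python3 -m creep '[[1,-3,0,0,0,0,0],[1,-2,0,0,0,0,0],[1,0,0,0,0,0,0]]';  python3 u.py
```

```text
time_s: 15.55
ee_pos: [583.5, -191.6, 63.9]
ee_rot: [-180.0, 0.1, -177.1]
force: [0.1, -0.5, -0.4]
gripper_width: 0.5
t 15.55 unit x -25.5 y -163.1 z 63.9 rot [-1.800e+02  1.000e-01 -1.771e+02] F unit 0.1 -0.5 z -0.4 w 0.5
time_s: 16.05
ee_pos: [590.8, -191.2, 63.9]
ee_rot: [180.0, -0.0, -177.2]
force: [-1.4, 0.4, 0.2]
gripper_width: 0.5
t 16.05 unit x -18.3 y -163.0 z 63.9 rot [ 180.    -0.  -177.2] F unit -1.3 0.5 z 0.2 w 0.5
time_s: 16.42
ee_pos: [591.0, -191.2, 63.8]
ee_rot: [179.9, -0.6, -177.1]
force: [-12.0, -0.7, 7.3]
gripper_width: 0.6
t 16.43 unit x -18.0 y -163.0 z 63.8 rot [ 179.9   -0.6 -177.1] F unit -12.1 -0.1 z 7.3 w 0.6
```

Firm stop at x=-18.0 with 12 N. Now I'll retreat, raise, swing aside and check.

```bash
python3 -m creep '[[1,8,0,0,0,0,0],[1,35,0,0,0,0,0],[1,40,0,0,0,0,0],[1,40,0,-50,0,0,0],[1,40,0,-50,0,0,0]]';  python3 -m creep '[[1,50,0,-20,0,0,0],[1,30,0,0,0,0,0],[1,0,0,0,0,0,0],[1,0,0,0,0,0,0]]'; python3 u.py;  python3 - <<'E'
from h import *
s=grab_frame("side")["frame"][...,::-1];t=grab_frame("top")["frame"][...,::-1]
cv2.imwrite("pics/s9.png",s)
cv2.imwrite("pics/s9z.png",cv2.resize(s[160:340,280:450],None,fx=3.3,fy=3.3,interpolation=cv2.INTER_CUBIC))
cv2.imwrite("pics/t9.png",t)
cv2.imwrite("pics/t9z.png",cv2.resize(t[195:285,245:435],(800,380),interpolation=cv2.INTER_CUBIC))
E
```

```text
time_s: 17.05
ee_pos: [434.3, -199.3, 162.5]
ee_rot: [-180.0, 0.1, -177.1]
force: [-0.2, -0.6, 1.1]
gripper_width: 0.5
time_s: 17.55
ee_pos: [356.2, -203.4, 181.8]
ee_rot: [-179.9, 0.1, -177.2]
force: [-0.4, -0.2, 0.4]
gripper_width: 0.5
t 17.55 unit x -253.1 y -163.6 z 181.8 rot [-1.799e+02  1.000e-01 -1.772e+02] F unit -0.4 -0.2 z 0.4 w 0.5
```

View pics/s9z.png

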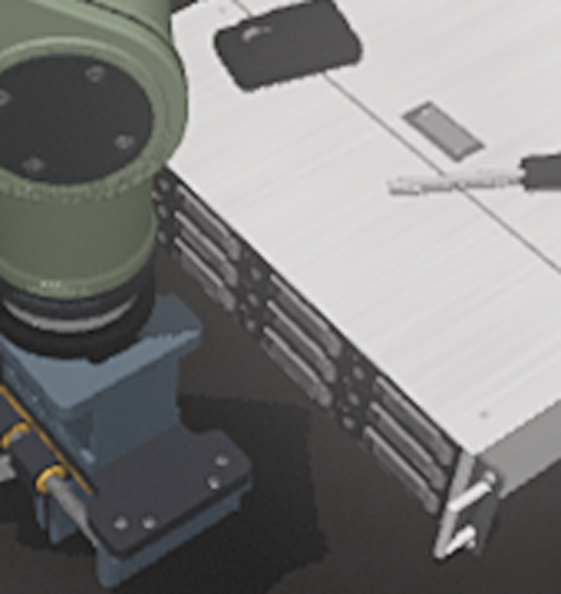

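View pics/t9z.png

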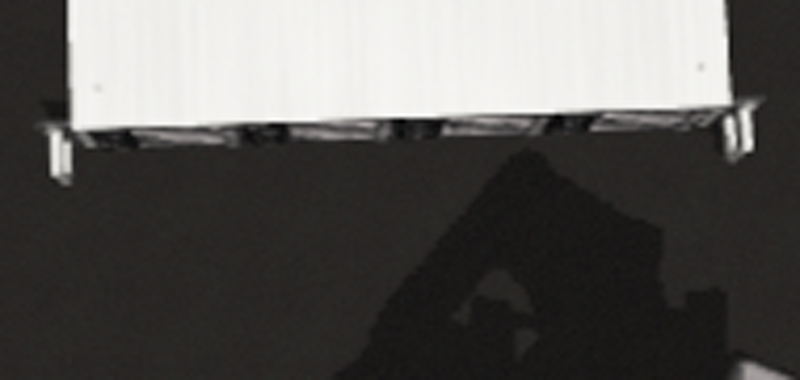

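View pics/t9.png

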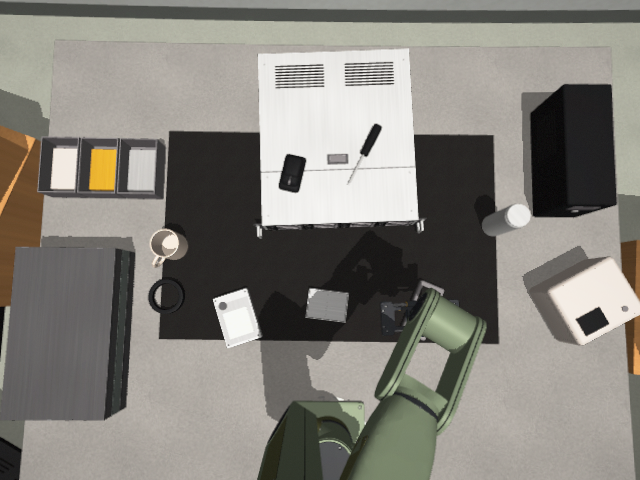

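The top view shows all four top-row fronts flush along the edge, with lever A around (165,135) and lever B around (655,118) in the zoom. Everything lying around that can be seen is where it was. The robot is clear, with 0.4 N on the wrist.

```bash
python3 -c "
from workcell import *
print(job_done())"
```

```text
the job is handed in; nothing more can be done
None
```

The job is handed in: drive A is home and both latch levers are shut.

**What I did:** I used the closed fingers throughout, pushing only.
- **Drive A:** I pushed its block straight in until it stopped firmly. It held at x = -18.1 mm while the force rose to 21 N, and the lever was still open.
- **Lever A:** I swung it shut by its outer face. It stopped at x = -17.9 mm with 11 N, the same plane as the block.
- **Lever B:** I shut it the same way, stopping at x = -18.0 mm with 12 N.

**Last checks:**
- **Fronts and levers:** The top view shows all four top-row fronts flush with every lever shut. The side view confirms B; the arm hid A at the end, but an earlier side view showed it shut.
- **Other objects:** Those in view looked unmoved by eye. The arm partly hid the tester, which I never came close to.
- **Robot:** It stood clear of everything, with about 0.4 N on the wrist, and the clock read about 17.7 s.

**One disagreement:** The stops came about 2 mm in front of where the cameras put the front plane. That is within the stated calibration, and all three stops agreed to within 0.2 mm.

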